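# Assemble the heated sample cell on the microscope stage

## Task

Assemble the heated sample cell on the round stage plate, in this order: the white ceramic ring over the guide post, the copper heater ring over the post onto the ceramic, the wide perforated sleeve around the heater so that it stands on the ceramic ring, and last the brass lid, knob up, on the sleeve. Each part must be centred and sit flat on the one below before the next is put on, and is lowered into place rather than dropped. Leave the small plain steel collar, the objective and the jar where they stand.

Things in the scene. Friction and masses are not known exactly. Their poses are not given: they have to be found in the camera images.
- stage: Target, fixed to the bench: a round steel plate, diameter 100, 10 thick, with a guide post of diameter 14 in its centre; the post's top is 42 above the bench and its last 5 mm taper to diameter 8. Four flush brass screw heads near the rim. Origin: centre of the underside, on the post's axis, at bench height; z up. (All sizes in mm.)
- insulator: White ceramic ring lying flat on the bench: outside diameter 68, hole 22, height 12; about 0.1 kg. Goes on the stage plate, around the post. Origin: centre of the underside, on the ring's axis; z up.
- heater: Copper heater ring, thick walled, standing on its flat face: outside diameter 44, hole 22, height 26; about 0.26 kg. Goes on the ceramic ring, around the post. Origin: centre of the underside, on its axis; z up.
- sleeve: Wide sleeve of perforated aluminium (rows of round holes around the outside), open at both ends, standing upright: outside diameter 66, inside 56, height 40; about 0.1 kg. Goes around the heater and stands on the ceramic ring; both ends are the same. Origin: centre of the lower opening, on its axis; z up.
- lid: Brass lid, standing knob up on its spigot: spigot diameter 50 and 6 high (its lowest 2 mm taper to 46), above it the flange, diameter 66 and 6 thick (from 6 to 12 above the origin), above that a round knob, diameter 20 and 18 high (from 12 to 30); about 0.3 kg. The spigot drops into the sleeve's mouth and the flange rests on the sleeve's rim. Origin: centre of the spigot's underside; z up.
- collar: Bystander, loose: small plain steel collar lying flat, outside diameter 38, hole 26, height 12. Not part of the cell. Origin: centre of the underside.
- objective: Bystander, loose: microscope objective standing upright, metal barrel of diameter 35 with a narrower nose up, height 50. Origin: centre of the underside.
- jar: Bystander, loose: small clear jar with a black cap, diameter 44, height 55. Origin: centre of the underside.
Not all that is in view belongs to the job. Of the things shaped like the lid, the brass one is meant. Several things have the shape of the insulator; the one meant has the colours described above.

How it is judged:
By the outcome, as a careful person would: the job done as asked, in the order asked, and still so for the second after the job is handed in, with the robot touching nothing.
It also fails if it takes over 115 s, if anything falls off the work surface, if the arm or the gripper's body presses on something with over 40 N, if the wrist force passes 120 N, or if a joint passes its speed limit or range.

## Robot

A 6-joint arm with a two-finger parallel gripper is mounted at the origin on the work surface. World frame = base frame: x ahead of the robot, y to its left, z up, the work surface at z = 0. Lengths are in m, angles in degrees, forces in N, time in s.
With the tool pointing down it reaches from about 0.25 to 0.725 m from the base axis. Payload 9.7 kg.
Tool frame: the origin (TCP) lies at the centre of the arm's flange, where the gripper is bolted on; the fingertips stand bot.tips_ahead ahead of it and the grasp point (between the pads) lies 155 mm ahead of it (bot.tips_ahead is the distance from the TCP to the fingertips, in m); z points along the fingers, y is the line along which they close (so a half turn about z gives the same grasp; the last joint's range is limited). The gripper opens to 85 mm and grips with 20 to 120 N. Pads are 22 mm wide; open, the fingers measure 114 mm over their backs; the gripper's body (76 mm by 85 mm) begins 54 mm behind the grasp point. The pads swing forward as they close: fully open they stand 13 mm farther back than shut.
Start: joints at [63.827, 4.979, 10.078, 95.1, 0, 90], TCP at [0.243, 0.494, 0.405] pointing down, gripper open.
Joint ranges: [-179.16, 179.16], [-48.56, 103.87], [-65.8, 70.77], [-126.05, 130.52], [-82.76, 87.17], [-180, 180]. Speed limits (degrees/s): [127.2, 127.2, 147.25, 180, 180, 180].

## Interface

Orientations are given as [roll, pitch, yaw] about the fixed x, y, z axes, in that order (R = Rz(yaw) Ry(pitch) Rx(roll)).
In Python, from workcell import bot gives the robot as it stands.
- The arm moves only by the tool drive_tool, never from a script. Its argument "plan" is a list of rows, each an object of numbers: "dx", "dy", "dz": the shift along the tool's x, y, z in m; "roll": the turn about the tool's z in rad; "hand": the finger opening in m, from 0 to 0.0854. In form: [{"dx": .., "dy": .., "dz": .., "roll": .., "hand": ..}, ...]. A call has 1 to 20 rows; each row is the pose to reach, as a shift and turn from the pose commanded when the call began, along the tool's axes at that moment; what a row does not reach only later rows make up. A row lasts 1/12 s, in which the tool goes at most 41.7 mm and 7.16 degrees, less where a joint would pass 70% of its speed; a pose out of reach is approached as far as the arm can. A call with a gripper value outside its range is refused whole. The fingers move at their own pace and stop on an object; "force" is the grip in N (left out, the last holds). Time passes only in rows, so rows that repeat a pose let the fingers close. It gives the time, the measured TCP pose, the force and the opening at its end, in the units of the state.
- bot.get_obs(): the state, without advancing time (a new reading comes with each control period).
- bot.camera(name): name is "side" or "top"; returns a dict with "frame" (420x560x3 uint8, red, green, blue), "z_map" (420x560 float32, m along the optical axis (not along the pixel's ray), 0 where there is no reading), "mtx" (3x3 intrinsics, pixels), "R" (3x3) and "t" (3): a world point X has camera coordinates R X + t. Camera axes: x right, y down, z forward; pixel columns grow to the right and rows downward; lengths in m; the calibration is good to about 2 mm. A picture is of the moment at which its call begins.
- bot.job_done(): hands the job in, once; it reports no verdict.
The state is a dict: "time": time; "q": joint angles; "qd": joint speeds; "joint_efforts": joint torques, N m; "ee_pos": TCP position; "tcp_rot": TCP orientation; "wrist_force": force on the tool from outside, world axes, zero at the start; "torque": the same for the moment, N m; "opening": finger opening in m.
Only numpy, scipy, OpenCV 4.12 (cv2) and the standard library are available. Lean on these libraries where they do the work, as an engineer would, in place of code of your own. Each camera call takes 0.05 s, during which the arm holds its last target. There are 200 camera calls.

## Working session

There is one attempt and no reset: what is moved stays moved. The work goes in short steps, Python scripts to look and compute and a tool call to move; the robot and the scene stay as the last step left them, time stands still between calls to the robot, and variables do not carry over. Pictures are saved under pics/ and viewed, on a budget of 14 in all, crops included, one or two more only if the job needs it, and the job is handed in when it is done.

Besides the shell and the picture viewer there is one more tool, called after "Request:" as name([rows], argument=value, ...), one row to a line, values as JSON. drive_tool: Moves the arm, as the interface text tells. Its arguments: {"type":"object","properties":{"plan":{"type":"array","items":{"type":"object","properties":{"dx":{"type":"number"},"dy":{"type":"number"},"dz":{"type":"number"},"roll":{"type":"number"},"hand":{"type":"number"}}}},"force":{"type":"number"}},"required":["plan"]}

```bash
mkdir -p pics; ls; python3 - <<'E'
from workcell import bot
import cv2,numpy as np
print(bot.get_obs(), bot.tips_ahead)
for n in("top","side"):
    c=bot.camera(n); cv2.imwrite(f"pics/{n}0.png",c["frame"][:,:,::-1]); np.savez(f"{n}0.npz",**c)
    print(n,c["mtx"],c["R"],c["t"])
E
```

```text
pics
{'time': 0.0, 'q': array([ 6.38274642e+01,  5.01202253e+00,  1.00333536e+01,  9.50999251e+01,
       -6.11533484e-04,  9.00003645e+01]), 'qd': array([-0.05891189,  0.04462777,  0.03434475,  0.04297746,  0.01501375,
       -0.02163885]), 'joint_efforts': array([ 9.77588707e-05, -5.20381594e+01,  4.64809692e+01,  1.59434014e-02,
        2.93075107e-05, -8.12958490e-06]), 'ee_pos': array([0.24259277, 0.49360805, 0.40396421]), 'tcp_rot': array([-1.79921406e+02,  6.12032856e-04,  1.53827101e+02]), 'wrist_force': array([-0.49031135, -0.64389457,  0.60162475]), 'torque': array([-0.00666515, -0.03394406,  0.01263107]), 'opening': 0.08487120288255273} 0.1734
top [[379.81585596   0.         286.10354915]
 [  0.         379.81585596 206.43532876]
 [  0.           0.           1.        ]] [[ 1.09205401e-02 -9.99939846e-01  1.02276822e-03]
 [-9.84742015e-01 -1.09322034e-02 -1.73676860e-01]
 [ 1.73677594e-01  8.89482270e-04 -9.84802164e-01]] [6.08863055e-04 4.95064547e-01 8.06245444e-01]
side [[391.33526989   0.         281.23220908]
 [  0.         391.33526989 209.86260256]
 [  0.           0.           1.        ]] [[ 0.92854783 -0.37115893 -0.00632206]
 [-0.21941103 -0.53501545 -0.81585371]
 [ 0.299429    0.75894632 -0.5782238 ]] [-0.46918863  0.13279387  0.74388208]
```

View pics/top0.png

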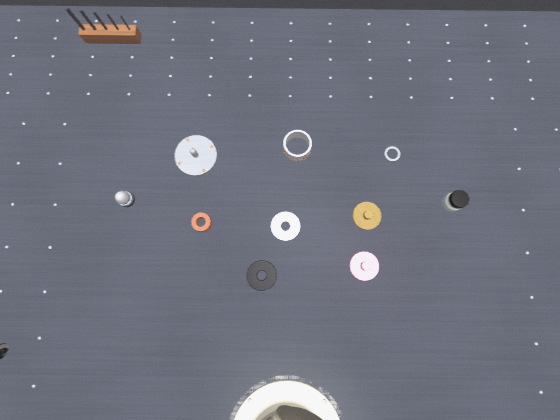

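View pics/side0.png

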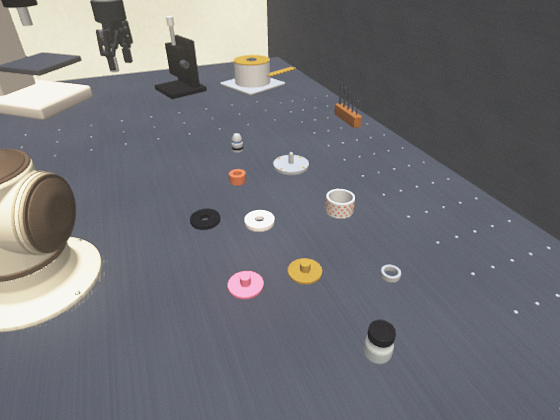

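The top view shows the stage at (195,155), sleeve (297,145), white ring (285,226), heater (201,222) and brass lid (367,215). The decoys are a pink lid (364,266) and a black ring (261,275). The side view agrees. Next I measure the parts with depth.

```bash
cat > h.py <<'E'
import numpy as np,cv2
def world(c):
    z=c["z_map"];v,u=np.mgrid[:z.shape[0],:z.shape[1]];K=c["mtx"]
    p=np.stack([(u-K[0,2])*z/K[0,0],(v-K[1,2])*z/K[1,1],z],-1)
    W=(p-c["t"])@c["R"]; W[z==0]=np.nan
    return W
def cen(W,uv,zlo,zhi,r=30):
    """points in height band round pixel uv; min enclosing circle centre and diameter, mm"""
    m=np.zeros(W.shape[:2],bool);u,v=uv;m[max(v-r,0):v+r,max(u-r,0):u+r]=1
    m&=(W[...,2]>zlo)&(W[...,2]<zhi)
    n,l,st,_=cv2.connectedComponentsWithStats(m.astype(np.uint8))
    if n<2:return None
    m=l==1+np.argmax(st[1:,4])
    P=W[m]; (x,y),R=cv2.minEnclosingCircle(P[:,:2].astype(np.float32))
    return [round(float(a)*1e3,1) for a in (x,y,2*R,np.median(P[:,2]),*((P[:,:2].max(0)+P[:,:2].min(0))/2),*np.ptp(P[:,:2],axis=0))]
E
python3 - <<'E'
from h import *
T=world(np.load("top0.npz"));S=world(np.load("side0.npz"))
print("bench",T[300,150],S[300,130])
for n,t,s,a,b in [("stage",(195,155),(291,164),.006,.014),("post",(193,151),(291,157),.03,.05),("ins",(285,226),(259,220),.007,.017),("heater",(201,222),(237,177),.02,.03),
 ("sleeve",(297,145),(340,203),.034,.046),("lidflange",(367,215),(305,270),.007,.016),("knob",(367,215),(305,267),.024,.036),("obj",(124,198),(237,142),.03,.06),("jar",(457,200),(380,340),.03,.06),("pink",(364,266),(245,285),.007,.016),("collar",(392,154),(391,273),.007,.017)]:
    print(n,cen(T,t,a,b),cen(S,s,a,b))
E
```

```text
bench [ 0.2850583   0.31090194 -0.00116734] [ 0.16509225 -0.12222221  0.0008798 ]
stage [623.3, 223.5, 101.6, 10.8, 623.5, 223.4, 99.6, 98.8] [625.0, 222.2, 104.9, 11.1, 623.1, 222.3, 98.2, 104.2]
post [623.0, 222.9, 13.9, 39.8, 622.6, 222.9, 11.0, 13.2] [623.2, 221.8, 12.8, 37.1, 623.2, 221.2, 12.6, 8.7]
ins [456.0, 7.4, 67.8, 12.4, 455.2, 7.0, 65.4, 66.9] [455.4, 7.1, 68.9, 12.6, 454.6, 7.8, 66.4, 67.0]
heater [461.7, 199.2, 44.5, 26.2, 461.4, 198.4, 43.6, 42.6] [460.6, 199.9, 47.1, 26.2, 461.6, 199.6, 42.4, 45.0]
sleeve [644.7, -18.2, 66.7, 39.9, 644.7, -18.8, 64.3, 63.0] [645.2, -18.1, 68.5, 39.3, 645.3, -17.9, 67.1, 67.8]
lidflange [482.1, -180.8, 66.0, 12.4, 481.8, -180.8, 63.8, 65.3] [481.3, -180.2, 67.4, 12.6, 481.3, -180.0, 65.1, 66.4]
knob [482.0, -181.5, 20.3, 29.9, 482.2, -181.5, 18.5, 20.1] [482.4, -179.8, 22.0, 29.9, 481.3, -179.7, 18.5, 21.5]
obj [513.7, 377.0, 30.5, 45.9, 513.3, 377.1, 28.5, 29.2] [513.2, 375.3, 29.3, 42.4, 513.4, 372.9, 28.3, 21.1]
jar [514.9, -379.1, 41.1, 54.9, 514.9, -379.2, 38.9, 39.9] [514.4, -378.6, 41.4, 54.8, 514.5, -378.6, 39.6, 40.4]
pink [366.9, -172.1, 65.7, 12.4, 366.2, -171.4, 62.7, 64.2] [366.9, -172.1, 68.5, 12.6, 366.2, -171.4, 64.9, 66.7]
collar [631.5, -245.2, 38.3, 11.9, 631.1, -244.9, 37.1, 37.4] [630.4, -244.9, 39.9, 11.9, 630.7, -245.3, 38.1, 37.2]
```

Both cameras agree to about 1 mm and the diameters match. First move: over the ceramic ring, turning to yaw 90 so that the tool's x lies along +Y and its y along +X.

Request:
drive_tool([
  {"dx":-0.4056,"dy":-0.3426,"dz":0.154,"roll":1.114,"hand":0.085},
  {"dx":-0.4056,"dy":-0.3426,"dz":0.154,"roll":1.114,"hand":0.085},
  {"dx":-0.4056,"dy":-0.3426,"dz":0.154,"roll":1.114,"hand":0.085},
  {"dx":-0.4056,"dy":-0.3426,"dz":0.154,"roll":1.114,"hand":0.085},
  {"dx":-0.4056,"dy":-0.3426,"dz":0.154,"roll":1.114,"hand":0.085},
  {"dx":-0.4056,"dy":-0.3426,"dz":0.154,"roll":1.114,"hand":0.085},
  {"dx":-0.4056,"dy":-0.3426,"dz":0.154,"roll":1.114,"hand":0.085},
  {"dx":-0.4056,"dy":-0.3426,"dz":0.154,"roll":1.114,"hand":0.085},
  {"dx":-0.4056,"dy":-0.3426,"dz":0.154,"roll":1.114,"hand":0.085},
  {"dx":-0.4056,"dy":-0.3426,"dz":0.154,"roll":1.114,"hand":0.085},
  {"dx":-0.4056,"dy":-0.3426,"dz":0.154,"roll":1.114,"hand":0.085},
  {"dx":-0.4056,"dy":-0.3426,"dz":0.154,"roll":1.114,"hand":0.085},
  {"dx":-0.4056,"dy":-0.3426,"dz":0.154,"roll":1.114,"hand":0.085},
  {"dx":-0.4056,"dy":-0.3426,"dz":0.154,"roll":1.114,"hand":0.085},
  {"dx":-0.4056,"dy":-0.3426,"dz":0.154,"roll":1.114,"hand":0.085},
  {"dx":-0.4056,"dy":-0.3426,"dz":0.154,"roll":1.114,"hand":0.085},
  {"dx":-0.4056,"dy":-0.3426,"dz":0.154,"roll":1.114,"hand":0.085},
  {"dx":-0.4056,"dy":-0.3426,"dz":0.154,"roll":1.114,"hand":0.085},
])

```text
time: 1.6
ee_pos: [0.4553, 0.0083, 0.2511]
tcp_rot: [180.0, -0.0, 90.1]
wrist_force: [0.4, -0.4, 0.4]
opening: 0.0849
```

Arrived as commanded. I close to 69 mm in the air to learn the fingertip height at that opening.

Request:
drive_tool([
  {"hand":0.069},
  {"hand":0.069},
  {"hand":0.069},
  {"hand":0.069},
], force=30)

```text
invalid input at $.plan[0]: expected keys dx, dy, dz, roll, hand
```

```bash
python3 - <<'E'
from workcell import bot
from h import *
c=bot.camera("side");W=world(c);cv2.imwrite("pics/s1.png",cv2.resize(c["frame"][100:280,170:410,::-1],None,fx=3,fy=3))
o=bot.get_obs();print(bot.tips_ahead,o["opening"],o["ee_pos"])
m=(abs(W[...,0]-.4555)<.08)&(abs(W[...,1]-.008)<.03)&(W[...,2]>.03)&(W[...,2]<.2)
for s in(-1,1):
    P=W[m&((W[...,0]-.4555)*s>.015)];print(s,len(P),np.sort(P[:,2])[:12:3],np.percentile(P[P[:,2]<.1],[2,50,98],axis=0))
E
```

```text
0.1734 0.0852972981434407 [0.45531352 0.00836005 0.2512043 ]
-1 909 [0.09268749 0.09525688 0.09675696 0.09923034] [[ 0.40701777 -0.00276267  0.09269727]
 [ 0.40894866 -0.00091374  0.09629588]
 [ 0.41349938  0.00529583  0.09959761]]
1 717 [0.09148048 0.0933076  0.09593659 0.09625437] [[ 0.49868285 -0.00273304  0.09183424]
 [ 0.49955123  0.00275528  0.09625437]
 [ 0.50880323  0.01863358  0.0996069 ]]
```

View pics/s1.png

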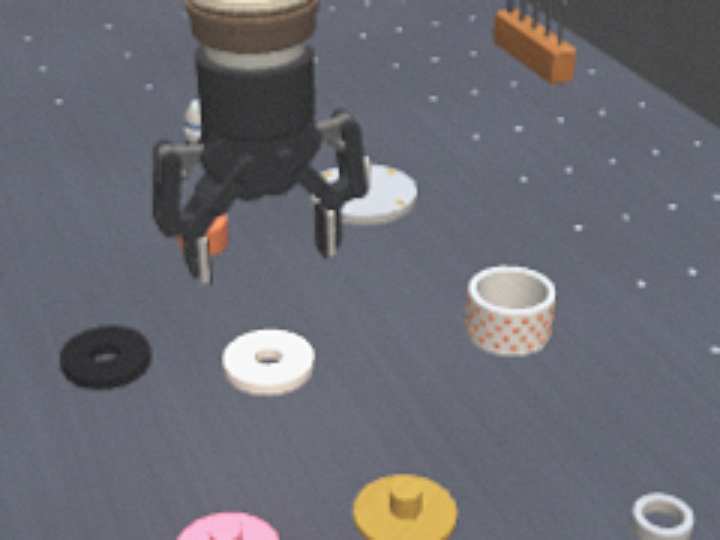

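Fully open, the tips stand 160 mm ahead, so they will be about 166 mm ahead at 68 mm. The finger centres in the image match the TCP to under 1 mm. Next I descend and grip the ceramic ring.

Request:
drive_tool([
  {"dx":-0.0005,"dy":0,"dz":0.03,"roll":0,"hand":0.085},
  {"dx":-0.0005,"dy":0,"dz":0.055,"roll":0,"hand":0.085},
  {"dx":-0.0005,"dy":0,"dz":0.07,"roll":0,"hand":0.085},
  {"dx":-0.0005,"dy":0,"dz":0.0785,"roll":0,"hand":0.085},
  {"dx":-0.0005,"dy":0,"dz":0.0785,"roll":0,"hand":0.085},
  {"dx":-0.0005,"dy":0,"dz":0.0785,"roll":0,"hand":0.06},
  {"dx":-0.0005,"dy":0,"dz":0.0785,"roll":0,"hand":0.06},
  {"dx":-0.0005,"dy":0,"dz":0.0785,"roll":0,"hand":0.06},
  {"dx":-0.0005,"dy":0,"dz":0.0785,"roll":0,"hand":0.06},
  {"dx":-0.0005,"dy":0,"dz":0.0785,"roll":0,"hand":0.06},
  {"dx":-0.0005,"dy":0,"dz":0.0785,"roll":0,"hand":0.06},
  {"dx":-0.0005,"dy":0,"dz":0.0785,"roll":0,"hand":0.06},
], force=40)

```text
time: 2.65
ee_pos: [0.4559, 0.007, 0.1743]
tcp_rot: [179.9, -0.0, 90.0]
wrist_force: [-5.1, 1.8, 6.9]
opening: 0.0653
```

```bash
python3 - <<'E'
from workcell import bot
from h import *
c=bot.camera("side");W=world(c);cv2.imwrite("pics/s2.png",cv2.resize(c["frame"][130:260,180:360,::-1],None,fx=4,fy=4))
o=bot.get_obs();print(o["opening"],o["ee_pos"],o["wrist_force"])
E
```

```text
0.06505652794018332 [0.45590437 0.00698029 0.17425132] [-3.5125292   0.85004713  7.36897179]
```

View pics/s2.png

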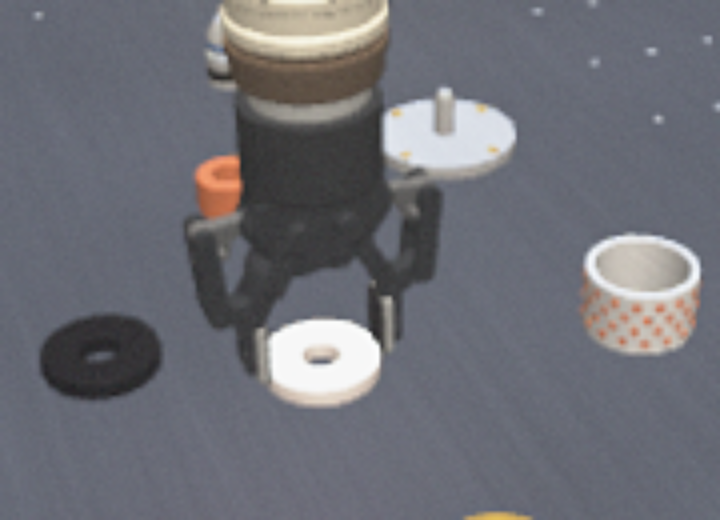

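Request:
drive_tool([
  {"dx":0,"dy":0,"dz":-0.005,"roll":0,"hand":0.06},
  {"dx":0,"dy":0,"dz":-0.015,"roll":0,"hand":0.06},
  {"dx":0,"dy":0,"dz":-0.03,"roll":0,"hand":0.06},
  {"dx":0,"dy":0,"dz":-0.05,"roll":0,"hand":0.06},
  {"dx":0,"dy":0,"dz":-0.07,"roll":0,"hand":0.06},
  {"dx":0,"dy":0,"dz":-0.08,"roll":0,"hand":0.06},
  {"dx":0,"dy":0,"dz":-0.08,"roll":0,"hand":0.06},
  {"dx":0,"dy":0,"dz":-0.08,"roll":0,"hand":0.06},
], force=40)

```text
time: 3.37
ee_pos: [0.4557, 0.0067, 0.2526]
tcp_rot: [179.9, 0.0, 90.0]
wrist_force: [0.2, -0.5, -0.9]
opening: 0.0647
```

```bash
python3 - <<'E'
from workcell import bot
from h import *
c=bot.camera("side");W=world(c);cv2.imwrite("pics/s3.png",cv2.resize(c["frame"][90:240,180:360,::-1],None,fx=4,fy=4))
o=bot.get_obs();print(o["opening"],o["ee_pos"],o["wrist_force"])
f=c["frame"].astype(int);x,y,z=o["ee_pos"]
near=(np.hypot(W[...,0]-x,W[...,1]-y)<.045)
m=near&(f.min(-1)>170)&(W[...,2]>.05)&(W[...,2]<.11)
P=W[m];print(len(P),P.min(0),P.max(0),np.median(P,0)); 
t=P[P[:,2]>np.percentile(P[:,2],60)];print(cv2.minEnclosingCircle(t[:,:2].astype(np.float32)))
print("lowest gripper",np.sort(W[near&(f.max(-1)<110)&(W[...,2]>.04)][:,2])[:20:4])
E
```

```text
0.06508551870874961 [0.4553949  0.0067144  0.25168478] [ 0.22178965  0.22898652 -1.62008703]
496 [ 0.42321198 -0.02715325  0.07843765] [0.4883049  0.0410939  0.10811674] [ 0.45551465 -0.00253347  0.09077404]
((0.4553336501121521, 0.006787366233766079), 0.03424656391143799)
lowest gripper [0.09007302 0.09298778 0.09476131 0.09706592 0.0979425 ]
```

View pics/s3.png

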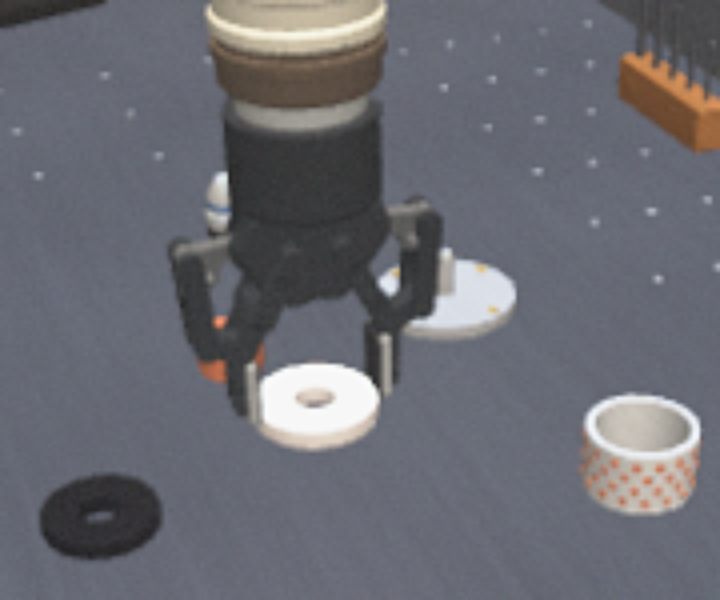

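The ring is held level and its centre is within 0.3 mm of the TCP. The black ring and the others are undisturbed. Now to above the stage.

Request:
drive_tool([
  {"dx":0.012,"dy":0.0093,"dz":0,"roll":0,"hand":0.06},
  {"dx":0.032,"dy":0.0249,"dz":0,"roll":0,"hand":0.06},
  {"dx":0.056,"dy":0.0435,"dz":0,"roll":0,"hand":0.06},
  {"dx":0.08,"dy":0.0621,"dz":0,"roll":0,"hand":0.06},
  {"dx":0.104,"dy":0.0808,"dz":0,"roll":0,"hand":0.06},
  {"dx":0.128,"dy":0.0994,"dz":0,"roll":0,"hand":0.06},
  {"dx":0.152,"dy":0.1181,"dz":0,"roll":0,"hand":0.06},
  {"dx":0.176,"dy":0.1367,"dz":0,"roll":0,"hand":0.06},
  {"dx":0.196,"dy":0.1522,"dz":0,"roll":0,"hand":0.06},
  {"dx":0.21,"dy":0.1631,"dz":0,"roll":0,"hand":0.06},
  {"dx":0.2159,"dy":0.1677,"dz":0,"roll":0,"hand":0.06},
  {"dx":0.2159,"dy":0.1677,"dz":0,"roll":0,"hand":0.06},
  {"dx":0.2159,"dy":0.1677,"dz":0,"roll":0,"hand":0.06},
  {"dx":0.2159,"dy":0.1677,"dz":0,"roll":0,"hand":0.06},
], force=40)

```text
time: 4.58
ee_pos: [0.6227, 0.2218, 0.2517]
tcp_rot: [-179.9, 0.0, 90.0]
wrist_force: [-0.2, 0.1, -0.4]
opening: 0.0645
```

```bash
cat >> h.py <<'E'
def report(uv_top=None,zlo=None,zhi=None):
    from workcell import bot
    o=bot.get_obs();print(o["time"],o["ee_pos"].round(4),o["wrist_force"].round(1),o["tcp_rot"].round(1),round(o["opening"],4))
E
python3 - <<'E'
from workcell import bot
from h import *
report()
c=bot.camera("side");W=world(c);f=c["frame"].astype(int)
m=(f.min(-1)>170)&(W[...,2]>.07)&(W[...,2]<.1)&(np.hypot(W[...,0]-.623,W[...,1]-.2226)<.05)
P=W[m];print(len(P),P.min(0),P.max(0));t=P[P[:,2]>np.percentile(P[:,2],60)];print(cv2.minEnclosingCircle(t[:,:2].astype(np.float32)))
E
```

```text
4.5833 [0.6227 0.2218 0.2517] [-0.2  0.1 -0.4] [-179.9    0.    90. ] 0.0645
265 [0.58950001 0.18627639 0.07889448] [0.65514608 0.2540241  0.09842488]
((0.6218665838241577, 0.22043952345848083), 0.0338490791618824)
```

Request:
drive_tool([
  {"dx":0.0007,"dy":0.0005,"dz":0.01,"roll":0,"hand":0.06},
  {"dx":0.0007,"dy":0.0005,"dz":0.025,"roll":0,"hand":0.06},
  {"dx":0.0007,"dy":0.0005,"dz":0.04,"roll":0,"hand":0.06},
  {"dx":0.0007,"dy":0.0005,"dz":0.052,"roll":0,"hand":0.06},
  {"dx":0.0007,"dy":0.0005,"dz":0.06,"roll":0,"hand":0.06},
  {"dx":0.0007,"dy":0.0005,"dz":0.064,"roll":0,"hand":0.06},
  {"dx":0.0007,"dy":0.0005,"dz":0.066,"roll":0,"hand":0.06},
  {"dx":0.0007,"dy":0.0005,"dz":0.067,"roll":0,"hand":0.06},
  {"dx":0.0007,"dy":0.0005,"dz":0.068,"roll":0,"hand":0.06},
  {"dx":0.0007,"dy":0.0005,"dz":0.068,"roll":0,"hand":0.06},
  {"dx":0.0007,"dy":0.0005,"dz":0.068,"roll":0,"hand":0.06},
], force=40)

```text
time: 5.55
ee_pos: [0.6239, 0.2234, 0.1848]
tcp_rot: [180.0, -0.0, 90.0]
wrist_force: [0.8, 0.2, -1.1]
opening: 0.0648
```

Request:
drive_tool([
  {"dx":-0.0007,"dy":-0.0006,"dz":0.0005,"roll":0,"hand":0.06},
  {"dx":-0.0007,"dy":-0.0006,"dz":0.001,"roll":0,"hand":0.06},
  {"dx":-0.0007,"dy":-0.0006,"dz":0.0015,"roll":0,"hand":0.06},
  {"dx":-0.0007,"dy":-0.0006,"dz":0.0015,"roll":0,"hand":0.06},
  {"dx":-0.0007,"dy":-0.0006,"dz":0.0015,"roll":0,"hand":0.06},
])

```text
time: 5.97
ee_pos: [0.6233, 0.2228, 0.1844]
tcp_rot: [179.9, -0.1, 90.0]
wrist_force: [-2.0, 0.4, 7.6]
opening: 0.0649
```

Contact at 7.6 N. Release, settle, and rise.

Request:
drive_tool([
  {"dx":0,"dy":0,"dz":-0.0007,"roll":0,"hand":0.068},
  {"dx":0,"dy":0,"dz":-0.0007,"roll":0,"hand":0.075},
  {"dx":0,"dy":0,"dz":-0.0007,"roll":0,"hand":0.085},
  {"dx":0,"dy":0,"dz":-0.0007,"roll":0,"hand":0.085},
  {"dx":0,"dy":0,"dz":-0.0007,"roll":0,"hand":0.085},
  {"dx":0,"dy":0,"dz":-0.01,"roll":0,"hand":0.085},
  {"dx":0,"dy":0,"dz":-0.03,"roll":0,"hand":0.085},
  {"dx":0,"dy":0,"dz":-0.06,"roll":0,"hand":0.085},
  {"dx":0,"dy":0,"dz":-0.08,"roll":0,"hand":0.085},
  {"dx":-0.0235,"dy":-0.1619,"dz":-0.08,"roll":0,"hand":0.085},
  {"dx":-0.0235,"dy":-0.1619,"dz":-0.08,"roll":0,"hand":0.085},
  {"dx":-0.0235,"dy":-0.1619,"dz":-0.08,"roll":0,"hand":0.085},
  {"dx":-0.0235,"dy":-0.1619,"dz":-0.08,"roll":0,"hand":0.085},
  {"dx":-0.0235,"dy":-0.1619,"dz":-0.08,"roll":0,"hand":0.085},
  {"dx":-0.0235,"dy":-0.1619,"dz":-0.08,"roll":0,"hand":0.085},
  {"dx":-0.0235,"dy":-0.1619,"dz":-0.08,"roll":0,"hand":0.085},
])

```text
time: 7.3
ee_pos: [0.4615, 0.1993, 0.2639]
tcp_rot: [179.9, -0.1, 90.0]
wrist_force: [0.9, -0.3, -0.2]
opening: 0.0853
```

```bash
cat >> h.py <<'E'
def both(zlo,zhi,xy=(.6231,.2226),rad=.06,dmin=0):
    """enclosing circle of points in a height band near xy, each camera (mm)"""
    from workcell import bot
    for n in("top","side"):
        W=world(bot.camera(n));r=np.hypot(W[...,0]-xy[0],W[...,1]-xy[1])
        m=(r<rad)&(r>dmin)&(W[...,2]>zlo)&(W[...,2]<zhi)
        P=W[m]
        if len(P)<5: print(n,"none");continue
        (x,y),R=cv2.minEnclosingCircle(P[:,:2].astype(np.float32))
        A=np.c_[P[:,:2],np.ones(len(P))]; g=np.linalg.lstsq(A,P[:,2],rcond=None)[0]
        print(n,len(P),np.round(np.array([x,y,2*R,np.median(P[:,2])])*1e3,1),"tilt",g[:2].round(3))
E
python3 - <<'E'
from h import *
report(); both(.018,.026); both(.006,.0135); both(.03,.045,rad=.02)
E
```

```text
7.3 [0.4615 0.1993 0.2639] [ 0.9 -0.3 -0.2] [ 1.799e+02 -1.000e-01  9.000e+01] 0.0853
top 554 [624.1 222.2  68.3  22.6] tilt [-0.     0.002]
side 222 [623.6 221.9  69.7  22.9] tilt [0.005 0.017]
top 659 [623.4 222.7 100.5  10.8] tilt [ 0.002 -0.   ]
side 255 [622.4 222.8 102.5  10.9] tilt [0.006 0.012]
top 35 [623.3 223.1  15.3  40.4] tilt [0.35  0.188]
side 24 [622.8 222.5  14.   38.3] tilt [0.235 0.484]
```

The ceramic ring is flat (top at 22.6 mm) and within 1 mm of the stage axis. The gripper is now over the heater, so I grip it.

Request:
drive_tool([
  {"dx":0,"dy":0,"dz":0.03,"roll":0,"hand":0.07},
  {"dx":0,"dy":0,"dz":0.06,"roll":0,"hand":0.07},
  {"dx":0,"dy":0,"dz":0.076,"roll":0,"hand":0.07},
  {"dx":0,"dy":0,"dz":0.083,"roll":0,"hand":0.07},
  {"dx":0,"dy":0,"dz":0.083,"roll":0,"hand":0.055},
  {"dx":0,"dy":0,"dz":0.083,"roll":0,"hand":0.04},
  {"dx":0,"dy":0,"dz":0.083,"roll":0,"hand":0.036},
  {"dx":0,"dy":0,"dz":0.083,"roll":0,"hand":0.036},
  {"dx":0,"dy":0,"dz":0.083,"roll":0,"hand":0.036},
  {"dx":0,"dy":0,"dz":0.083,"roll":0,"hand":0.036},
  {"dx":0,"dy":0,"dz":0.083,"roll":0,"hand":0.036},
  {"dx":0,"dy":0,"dz":0.083,"roll":0,"hand":0.036},
], force=50)

```text
time: 8.6
ee_pos: [0.4617, 0.1993, 0.181]
tcp_rot: [179.9, -0.1, 90.0]
wrist_force: [0.3, 0.2, 6.0]
opening: 0.0413
```

Request:
drive_tool([
  {"dx":0,"dy":0,"dz":-0.006,"roll":0,"hand":0.036},
  {"dx":0,"dy":0,"dz":-0.02,"roll":0,"hand":0.036},
  {"dx":0,"dy":0,"dz":-0.04,"roll":0,"hand":0.036},
  {"dx":0,"dy":0,"dz":-0.06,"roll":0,"hand":0.036},
  {"dx":0,"dy":0,"dz":-0.075,"roll":0,"hand":0.036},
  {"dx":0,"dy":0,"dz":-0.081,"roll":0,"hand":0.036},
  {"dx":0.0014,"dy":0.01,"dz":-0.081,"roll":0,"hand":0.036},
  {"dx":0.004,"dy":0.028,"dz":-0.081,"roll":0,"hand":0.036},
  {"dx":0.0075,"dy":0.052,"dz":-0.081,"roll":0,"hand":0.036},
  {"dx":0.011,"dy":0.077,"dz":-0.081,"roll":0,"hand":0.036},
  {"dx":0.0147,"dy":0.102,"dz":-0.081,"roll":0,"hand":0.036},
  {"dx":0.0183,"dy":0.127,"dz":-0.081,"roll":0,"hand":0.036},
  {"dx":0.0213,"dy":0.148,"dz":-0.081,"roll":0,"hand":0.036},
  {"dx":0.0228,"dy":0.159,"dz":-0.081,"roll":0,"hand":0.036},
  {"dx":0.0232,"dy":0.1615,"dz":-0.081,"roll":0,"hand":0.036},
  {"dx":0.0232,"dy":0.1615,"dz":-0.081,"roll":0,"hand":0.036},
  {"dx":0.0232,"dy":0.1615,"dz":-0.081,"roll":0,"hand":0.036},
  {"dx":0.0232,"dy":0.1615,"dz":-0.081,"roll":0,"hand":0.036},
], force=50)

```text
time: 10.1
ee_pos: [0.6221, 0.2223, 0.2603]
tcp_rot: [-180.0, 0.0, 90.0]
wrist_force: [0.2, -0.4, -2.6]
opening: 0.0416
```

```bash
python3 - <<'E'
from workcell import bot
from h import *
report()
for n in("side","top"):
    c=bot.camera(n);W=world(c);f=c["frame"].astype(int)
    m=(f[...,0]-f[...,2]>50)&(W[...,2]>.06)&(W[...,2]<.13)&(np.hypot(W[...,0]-.623,W[...,1]-.2226)<.05)
    P=W[m];print(n,len(P))
    if len(P): print(P.min(0),P.max(0),(P.min(0)+P.max(0))/2)
    if n=="side": cv2.imwrite("pics/s4.png",cv2.resize(c["frame"][60:210,210:390,::-1],None,fx=4,fy=4))
E
```

```text
10.1 [0.6221 0.2223 0.2603] [ 0.2 -0.4 -2.6] [-180.    0.   90.] 0.0416
side 199
[0.60118507 0.19920227 0.08082303] [0.64338981 0.24410241 0.11927181] [0.62228744 0.22165234 0.10004742]
top 102
[0.60183943 0.20162576 0.09133414] [0.64458634 0.2230182  0.11735724] [0.62321289 0.21232198 0.10434569]
```

View pics/s4.png

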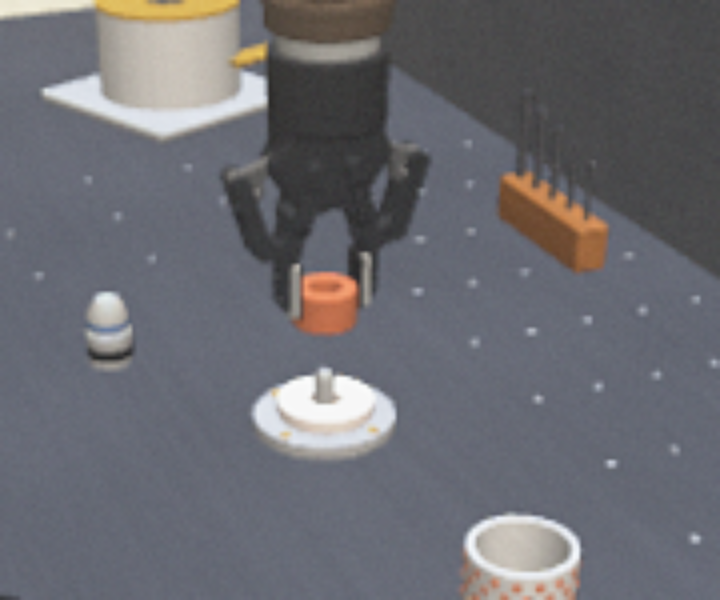

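The heater hangs level above the post with its centre within 1 mm, and the ring sits flat on the plate. Lowering.

Request:
drive_tool([
  {"dx":0.0003,"dy":0.0003,"dz":0.008,"roll":0,"hand":0.036},
  {"dx":0.0003,"dy":0.0003,"dz":0.02,"roll":0,"hand":0.036},
  {"dx":0.0003,"dy":0.0003,"dz":0.032,"roll":0,"hand":0.036},
  {"dx":0.0003,"dy":0.0003,"dz":0.044,"roll":0,"hand":0.036},
  {"dx":0.0003,"dy":0.0003,"dz":0.051,"roll":0,"hand":0.036},
  {"dx":0.0003,"dy":0.0003,"dz":0.054,"roll":0,"hand":0.036},
  {"dx":0.0003,"dy":0.0003,"dz":0.0555,"roll":0,"hand":0.036},
  {"dx":0.0003,"dy":0.0003,"dz":0.0565,"roll":0,"hand":0.036},
  {"dx":0.0003,"dy":0.0003,"dz":0.0575,"roll":0,"hand":0.036},
  {"dx":0.0003,"dy":0.0003,"dz":0.058,"roll":0,"hand":0.036},
  {"dx":0.0003,"dy":0.0003,"dz":0.058,"roll":0,"hand":0.036},
])

```text
time: 11.12
ee_pos: [0.6231, 0.2227, 0.2031]
tcp_rot: [180.0, -0.0, 90.0]
wrist_force: [0.8, -0.8, -3.4]
opening: 0.0417
```

Request:
drive_tool([
  {"dx":0,"dy":0,"dz":0.0005,"roll":0,"hand":0.036},
  {"dx":0,"dy":0,"dz":0.001,"roll":0,"hand":0.036},
  {"dx":0,"dy":0,"dz":0.0015,"roll":0,"hand":0.036},
  {"dx":0,"dy":0,"dz":0.0015,"roll":0,"hand":0.036},
  {"dx":0,"dy":0,"dz":0.0015,"roll":0,"hand":0.036},
])

```text
time: 11.53
ee_pos: [0.623, 0.2226, 0.203]
tcp_rot: [179.9, -0.0, 90.0]
wrist_force: [-3.7, -1.3, 8.8]
opening: 0.0416
```

Seated on contact (8.8 N). Release, rise, and go over the sleeve.

Request:
drive_tool([
  {"dx":0,"dy":0,"dz":-0.0008,"roll":0,"hand":0.046},
  {"dx":0,"dy":0,"dz":-0.0008,"roll":0,"hand":0.055},
  {"dx":0,"dy":0,"dz":-0.0008,"roll":0,"hand":0.065},
  {"dx":0,"dy":0,"dz":-0.0008,"roll":0,"hand":0.065},
  {"dx":0,"dy":0,"dz":-0.0008,"roll":0,"hand":0.065},
  {"dx":0,"dy":0,"dz":-0.015,"roll":0,"hand":0.085},
  {"dx":0,"dy":0,"dz":-0.04,"roll":0,"hand":0.085},
  {"dx":0,"dy":0,"dz":-0.07,"roll":0,"hand":0.085},
  {"dx":0,"dy":0,"dz":-0.08,"roll":0,"hand":0.085},
  {"dx":-0.2408,"dy":0.0221,"dz":-0.08,"roll":0,"hand":0.085},
  {"dx":-0.2408,"dy":0.0221,"dz":-0.08,"roll":0,"hand":0.085},
  {"dx":-0.2408,"dy":0.0221,"dz":-0.08,"roll":0,"hand":0.085},
  {"dx":-0.2408,"dy":0.0221,"dz":-0.08,"roll":0,"hand":0.085},
  {"dx":-0.2408,"dy":0.0221,"dz":-0.08,"roll":0,"hand":0.085},
  {"dx":-0.2408,"dy":0.0221,"dz":-0.08,"roll":0,"hand":0.085},
  {"dx":-0.2408,"dy":0.0221,"dz":-0.08,"roll":0,"hand":0.085},
  {"dx":-0.2408,"dy":0.0221,"dz":-0.08,"roll":0,"hand":0.085},
  {"dx":-0.2408,"dy":0.0221,"dz":-0.08,"roll":0,"hand":0.085},
])

```text
time: 13.03
ee_pos: [0.6451, -0.0181, 0.2809]
tcp_rot: [-180.0, -0.0, 90.0]
wrist_force: [-0.6, -0.5, 0.1]
opening: 0.0851
```

```bash
python3 - <<'E'
from h import *
report(); both(.0455,.056); both(.018,.026); both(.006,.0135); both(.03,.045,rad=.01);both(.03,.05,rad=.045,xy=(.645,-.018))
E
```

```text
13.0333 [ 0.6451 -0.0181  0.2809] [-0.6 -0.5  0.1] [-180.   -0.   90.] 0.0851
top 210 [624.6 221.8  44.8  48.5] tilt [ 0.013 -0.011]
side 94 [622.6 223.6  47.3  48.7] tilt [0.018 0.017]
top 300 [624.2 222.6  69.2  22.5] tilt [0.011 0.001]
side 135 [624.5 221.8  69.   22.7] tilt [0.012 0.028]
top 665 [623.9 222.9 101.4  10.6] tilt [0.003 0.002]
side 257 [624.3 223.3 105.3  10.8] tilt [0.008 0.016]
top 27 [621.1 221.2  12.1  41.2] tilt [0.041 0.267]
side none
top none
side 292 [645.1 -18.7  68.4  37.8] tilt [-0.001  0.005]
```

The heater is seated flat (top at 48.5 mm) and centred within about 1 mm. Grip the sleeve.

Request:
drive_tool([
  {"dx":0,"dy":0,"dz":0.03,"roll":0,"hand":0.085},
  {"dx":0,"dy":0,"dz":0.06,"roll":0,"hand":0.085},
  {"dx":0,"dy":0,"dz":0.081,"roll":0,"hand":0.085},
  {"dx":0,"dy":0,"dz":0.09,"roll":0,"hand":0.085},
  {"dx":0,"dy":0,"dz":0.092,"roll":0,"hand":0.085},
  {"dx":0,"dy":0,"dz":0.092,"roll":0,"hand":0.068},
  {"dx":0,"dy":0,"dz":0.092,"roll":0,"hand":0.06},
  {"dx":0,"dy":0,"dz":0.092,"roll":0,"hand":0.058},
  {"dx":0,"dy":0,"dz":0.092,"roll":0,"hand":0.058},
  {"dx":0,"dy":0,"dz":0.092,"roll":0,"hand":0.058},
  {"dx":0,"dy":0,"dz":0.092,"roll":0,"hand":0.058},
  {"dx":0,"dy":0,"dz":0.092,"roll":0,"hand":0.058},
], force=40)

```text
time: 14.53
ee_pos: [0.6457, -0.0182, 0.1913]
tcp_rot: [179.8, 0.0, 90.0]
wrist_force: [0.5, -0.0, 7.7]
opening: 0.0653
```

Request:
drive_tool([
  {"dx":0,"dy":0,"dz":-0.006,"roll":0,"hand":0.058},
  {"dx":0,"dy":0,"dz":-0.02,"roll":0,"hand":0.058},
  {"dx":0,"dy":0,"dz":-0.04,"roll":0,"hand":0.058},
  {"dx":0,"dy":0,"dz":-0.06,"roll":0,"hand":0.058},
  {"dx":0,"dy":0,"dz":-0.075,"roll":0,"hand":0.058},
  {"dx":0,"dy":0,"dz":-0.083,"roll":0,"hand":0.058},
  {"dx":0.012,"dy":-0.0011,"dz":-0.083,"roll":0,"hand":0.058},
  {"dx":0.034,"dy":-0.0032,"dz":-0.083,"roll":0,"hand":0.058},
  {"dx":0.06,"dy":-0.0056,"dz":-0.083,"roll":0,"hand":0.058},
  {"dx":0.09,"dy":-0.0084,"dz":-0.083,"roll":0,"hand":0.058},
  {"dx":0.12,"dy":-0.0112,"dz":-0.083,"roll":0,"hand":0.058},
  {"dx":0.15,"dy":-0.014,"dz":-0.083,"roll":0,"hand":0.058},
  {"dx":0.18,"dy":-0.0168,"dz":-0.083,"roll":0,"hand":0.058},
  {"dx":0.208,"dy":-0.0194,"dz":-0.083,"roll":0,"hand":0.058},
  {"dx":0.23,"dy":-0.0214,"dz":-0.083,"roll":0,"hand":0.058},
  {"dx":0.2406,"dy":-0.0224,"dz":-0.083,"roll":0,"hand":0.058},
  {"dx":0.2406,"dy":-0.0224,"dz":-0.083,"roll":0,"hand":0.058},
  {"dx":0.2406,"dy":-0.0224,"dz":-0.083,"roll":0,"hand":0.058},
  {"dx":0.2406,"dy":-0.0224,"dz":-0.083,"roll":0,"hand":0.058},
  {"dx":0.2406,"dy":-0.0224,"dz":-0.083,"roll":0,"hand":0.058},
], force=40)

```text
time: 16.2
ee_pos: [0.6229, 0.2213, 0.272]
tcp_rot: [-180.0, 0.0, 89.9]
wrist_force: [0.1, 0.2, -1.4]
opening: 0.065
```

```bash
python3 - <<'E'
from workcell import bot
from h import *
report()
c=bot.camera("side");W=world(c)
print(np.sort(W[(np.hypot(W[...,0]-.623,W[...,1]-.222)<.03)&(W[...,2]>.055)][:,2])[:9:2])
m=(W[...,2]>.108)&(W[...,2]<.13)&(c["frame"].min(-1)>130)&(np.hypot(W[...,0]-.623,W[...,1]-.2226)<.05)
P=W[m];print(len(P),P.min(0),P.max(0),(P.min(0)+P.max(0))/2)
cv2.imwrite("pics/s5.png",cv2.resize(c["frame"][60:210,210:390,::-1],None,fx=4,fy=4))
E
```

```text
16.2 [0.6229 0.2213 0.272 ] [ 0.1  0.2 -1.4] [-180.     0.    89.9] 0.065
[0.08381799 0.08465652 0.08578192 0.09055954 0.09545217]
245 [0.58642071 0.18718102 0.10814461] [0.66250785 0.25538022 0.1282039 ] [0.62446428 0.22128062 0.11817426]
```

View pics/s5.png

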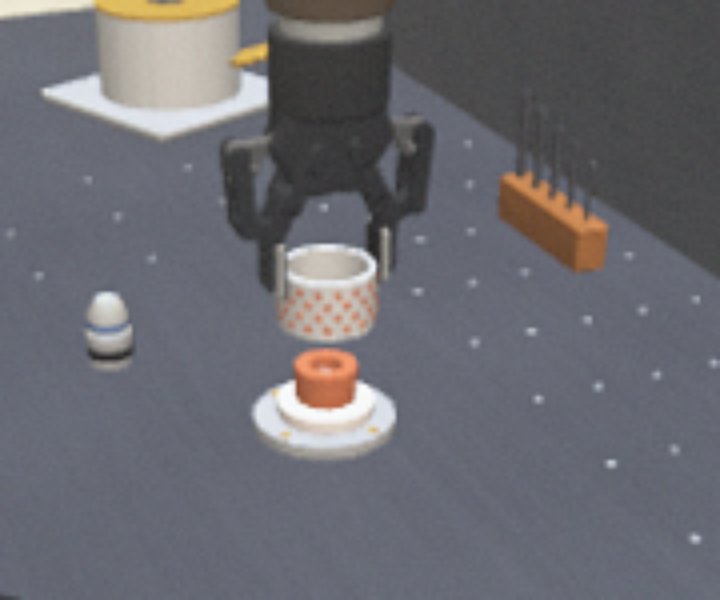

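The sleeve hangs level and is aligned with the heater. Lowering it around the heater.

Request:
drive_tool([
  {"dx":0.0003,"dy":0,"dz":0.008,"roll":0,"hand":0.058},
  {"dx":0.0003,"dy":0,"dz":0.018,"roll":0,"hand":0.058},
  {"dx":0.0003,"dy":0,"dz":0.028,"roll":0,"hand":0.058},
  {"dx":0.0003,"dy":0,"dz":0.039,"roll":0,"hand":0.058},
  {"dx":0.0003,"dy":0,"dz":0.048,"roll":0,"hand":0.058},
  {"dx":0.0003,"dy":0,"dz":0.053,"roll":0,"hand":0.058},
  {"dx":0.0003,"dy":0,"dz":0.056,"roll":0,"hand":0.058},
  {"dx":0.0003,"dy":0,"dz":0.0575,"roll":0,"hand":0.058},
  {"dx":0.0003,"dy":0,"dz":0.0585,"roll":0,"hand":0.058},
  {"dx":0.0003,"dy":0,"dz":0.059,"roll":0,"hand":0.058},
  {"dx":0.0003,"dy":0,"dz":0.059,"roll":0,"hand":0.058},
])

```text
time: 17.17
ee_pos: [0.6228, 0.2228, 0.2136]
tcp_rot: [180.0, -0.0, 90.0]
wrist_force: [1.0, 0.0, -1.7]
opening: 0.0651
```

Request:
drive_tool([
  {"dx":0,"dy":0.0004,"dz":0.0005,"roll":0,"hand":0.058},
  {"dx":0,"dy":0.0004,"dz":0.001,"roll":0,"hand":0.058},
  {"dx":0,"dy":0.0004,"dz":0.0015,"roll":0,"hand":0.058},
  {"dx":0,"dy":0.0004,"dz":0.0015,"roll":0,"hand":0.058},
  {"dx":0,"dy":0.0004,"dz":0.0015,"roll":0,"hand":0.058},
])

```text
time: 17.58
ee_pos: [0.6231, 0.2228, 0.2133]
tcp_rot: [179.9, -0.0, 90.0]
wrist_force: [-3.7, -1.6, 7.1]
opening: 0.0655
```

Contact. Release, rise, and move over the lid.

Request:
drive_tool([
  {"dx":0,"dy":0,"dz":-0.0008,"roll":0,"hand":0.068},
  {"dx":0,"dy":0,"dz":-0.0008,"roll":0,"hand":0.076},
  {"dx":0,"dy":0,"dz":-0.0008,"roll":0,"hand":0.085},
  {"dx":0,"dy":0,"dz":-0.0008,"roll":0,"hand":0.085},
  {"dx":0,"dy":0,"dz":-0.0008,"roll":0,"hand":0.085},
  {"dx":0,"dy":0,"dz":-0.015,"roll":0,"hand":0.085},
  {"dx":0,"dy":0,"dz":-0.045,"roll":0,"hand":0.085},
  {"dx":0,"dy":0,"dz":-0.07,"roll":0,"hand":0.085},
  {"dx":-0.4034,"dy":-0.1412,"dz":-0.07,"roll":0,"hand":0.06},
  {"dx":-0.4034,"dy":-0.1412,"dz":-0.07,"roll":0,"hand":0.06},
  {"dx":-0.4034,"dy":-0.1412,"dz":-0.07,"roll":0,"hand":0.06},
  {"dx":-0.4034,"dy":-0.1412,"dz":-0.07,"roll":0,"hand":0.06},
  {"dx":-0.4034,"dy":-0.1412,"dz":-0.07,"roll":0,"hand":0.06},
  {"dx":-0.4034,"dy":-0.1412,"dz":-0.07,"roll":0,"hand":0.06},
  {"dx":-0.4034,"dy":-0.1412,"dz":-0.07,"roll":0,"hand":0.06},
  {"dx":-0.4034,"dy":-0.1412,"dz":-0.07,"roll":0,"hand":0.06},
  {"dx":-0.4034,"dy":-0.1412,"dz":-0.07,"roll":0,"hand":0.06},
  {"dx":-0.4034,"dy":-0.1412,"dz":-0.07,"roll":0,"hand":0.06},
  {"dx":-0.4034,"dy":-0.1412,"dz":-0.07,"roll":0,"hand":0.06},
  {"dx":-0.4034,"dy":-0.1412,"dz":-0.07,"roll":0,"hand":0.06},
])

```text
time: 19.25
ee_pos: [0.4809, -0.1832, 0.2818]
tcp_rot: [180.0, 0.0, 89.8]
wrist_force: [-0.3, 0.3, 0.4]
opening: 0.0596
```

```bash
python3 - <<'E'
from h import *
report(); both(.056,.07); both(.044,.052,rad=.025);both(.018,.026); both(.006,.0135);both(.006,.018,rad=.04,xy=(.482,-.1806))
E
```

```text
19.25 [ 0.4809 -0.1832  0.2818] [-0.3  0.3  0.4] [180.    0.   89.8] 0.0596
top 227 [623.8 222.4  66.6  61.9] tilt [-0.003 -0.002]
side 43 [607.6 227.4  54.6  61.5] tilt [-0.112  0.062]
top 218 [624.5 222.1  43.8  48.6] tilt [0.003 0.005]
side none
top 76 [619.3 217.8  65.6  22.3] tilt [0.028 0.013]
side 19 [594.5 217.5  29.3  21.6] tilt [0.015 0.001]
top 517 [623.1 223.2 100.7  10.8] tilt [ 0.004 -0.001]
side 102 [596.  229.2  82.4  11.1] tilt [0.032 0.006]
top 484 [ 482.  -180.6   65.9   12.5] tilt [ 0.009 -0.01 ]
side 602 [ 482.2 -180.    67.8   12.6] tilt [0.011 0.022]
```

The sleeve is flat (top at 61.9 mm) and concentric within about 1 mm. Grip the lid knob.

Request:
drive_tool([
  {"dx":0,"dy":0,"dz":0.03,"roll":0,"hand":0.05},
  {"dx":0,"dy":0,"dz":0.06,"roll":0,"hand":0.045},
  {"dx":0,"dy":0,"dz":0.08,"roll":0,"hand":0.04},
  {"dx":0,"dy":0,"dz":0.089,"roll":0,"hand":0.04},
  {"dx":0,"dy":0,"dz":0.0925,"roll":0,"hand":0.04},
  {"dx":0,"dy":0,"dz":0.0925,"roll":0,"hand":0.04},
  {"dx":0,"dy":0,"dz":0.0925,"roll":0,"hand":0.04},
])

```text
time: 20.33
ee_pos: [0.4824, -0.1808, 0.1905]
tcp_rot: [179.9, 0.0, 90.0]
wrist_force: [-0.3, -0.7, 0.4]
opening: 0.0401
```

Request:
drive_tool([
  {"dx":0,"dy":0,"dz":0,"roll":0,"hand":0.03},
  {"dx":0,"dy":0,"dz":0,"roll":0,"hand":0.018},
  {"dx":0,"dy":0,"dz":0,"roll":0,"hand":0.012},
  {"dx":0,"dy":0,"dz":0,"roll":0,"hand":0.012},
  {"dx":0,"dy":0,"dz":0,"roll":0,"hand":0.012},
  {"dx":0,"dy":0,"dz":0,"roll":0,"hand":0.012},
  {"dx":0,"dy":0,"dz":0,"roll":0,"hand":0.012},
  {"dx":0,"dy":0,"dz":0,"roll":0,"hand":0.012},
], force=60)

```text
time: 21.0
ee_pos: [0.4822, -0.1808, 0.1907]
tcp_rot: [179.9, 0.0, 90.0]
wrist_force: [-1.6, 0.3, 6.6]
opening: 0.016
```

Request:
drive_tool([
  {"dx":0,"dy":0,"dz":-0.005,"roll":0,"hand":0.012},
  {"dx":0,"dy":0,"dz":-0.017,"roll":0,"hand":0.012},
  {"dx":0,"dy":0,"dz":-0.035,"roll":0,"hand":0.012},
  {"dx":0,"dy":0,"dz":-0.06,"roll":0,"hand":0.012},
  {"dx":0,"dy":0,"dz":-0.085,"roll":0,"hand":0.012},
  {"dx":0,"dy":0,"dz":-0.1,"roll":0,"hand":0.012},
  {"dx":0.01,"dy":0.0035,"dz":-0.105,"roll":0,"hand":0.012},
  {"dx":0.03,"dy":0.0105,"dz":-0.105,"roll":0,"hand":0.012},
  {"dx":0.058,"dy":0.0203,"dz":-0.105,"roll":0,"hand":0.012},
  {"dx":0.09,"dy":0.0315,"dz":-0.105,"roll":0,"hand":0.012},
  {"dx":0.122,"dy":0.0427,"dz":-0.105,"roll":0,"hand":0.012},
  {"dx":0.154,"dy":0.0539,"dz":-0.105,"roll":0,"hand":0.012},
  {"dx":0.186,"dy":0.0651,"dz":-0.105,"roll":0,"hand":0.012},
  {"dx":0.218,"dy":0.0763,"dz":-0.105,"roll":0,"hand":0.012},
  {"dx":0.25,"dy":0.0875,"dz":-0.105,"roll":0,"hand":0.012},
  {"dx":0.282,"dy":0.0987,"dz":-0.105,"roll":0,"hand":0.012},
  {"dx":0.31,"dy":0.1085,"dz":-0.105,"roll":0,"hand":0.012},
  {"dx":0.328,"dy":0.1148,"dz":-0.105,"roll":0,"hand":0.012},
  {"dx":0.333,"dy":0.1165,"dz":-0.105,"roll":0,"hand":0.012},
  {"dx":0.333,"dy":0.1165,"dz":-0.105,"roll":0,"hand":0.012},
], force=60)

```text
time: 22.67
ee_pos: [0.5983, 0.1542, 0.2935]
tcp_rot: [-179.9, 0.0, 90.1]
wrist_force: [0.5, -0.3, -3.1]
opening: 0.0161
```

Request:
drive_tool([
  {"dx":0.008,"dy":0.0028,"dz":0,"roll":0,"hand":0.012},
  {"dx":0.024,"dy":0.0084,"dz":0,"roll":0,"hand":0.012},
  {"dx":0.044,"dy":0.0154,"dz":0,"roll":0,"hand":0.012},
  {"dx":0.06,"dy":0.021,"dz":0,"roll":0,"hand":0.012},
  {"dx":0.068,"dy":0.0238,"dz":0,"roll":0,"hand":0.012},
  {"dx":0.0703,"dy":0.0247,"dz":0,"roll":0,"hand":0.012},
  {"dx":0.0703,"dy":0.0247,"dz":0,"roll":0,"hand":0.012},
  {"dx":0.0703,"dy":0.0247,"dz":0,"roll":0,"hand":0.012},
  {"dx":0.0703,"dy":0.0247,"dz":0,"roll":0,"hand":0.012},
  {"dx":0.0703,"dy":0.0247,"dz":0,"roll":0,"hand":0.012},
])

```text
time: 23.5
ee_pos: [0.623, 0.2218, 0.2944]
tcp_rot: [180.0, 0.0, 89.9]
wrist_force: [0.3, -0.2, -2.2]
opening: 0.0161
```

```bash
python3 - <<'E'
from workcell import bot
from h import *
report()
c=bot.camera("side");W=world(c);f=c["frame"].astype(int)
m=(f[...,0]-f[...,2]>50)&(W[...,2]>.092)&(W[...,2]<.135)&(np.hypot(W[...,0]-.623,W[...,1]-.2226)<.05)
P=W[m];print(len(P),P.min(0),P.max(0),(P.min(0)+P.max(0))/2)
A=np.c_[P[:,:2],np.ones(len(P))];print(np.linalg.lstsq(A,P[:,2],rcond=None)[0])
cv2.imwrite("pics/s6.png",cv2.resize(f[60:210,210:390,::-1].astype(np.uint8),None,fx=4,fy=4))
E
```

```text
23.5 [0.623  0.2218 0.2944] [ 0.3 -0.2 -2.2] [180.    0.   89.9] 0.0161
215 [0.59060394 0.18852163 0.1070081 ] [0.65575566 0.25135472 0.1346245 ] [0.6231798  0.21993818 0.1208163 ]
[0.05235741 0.08457237 0.06728302]
```

View pics/s6.png

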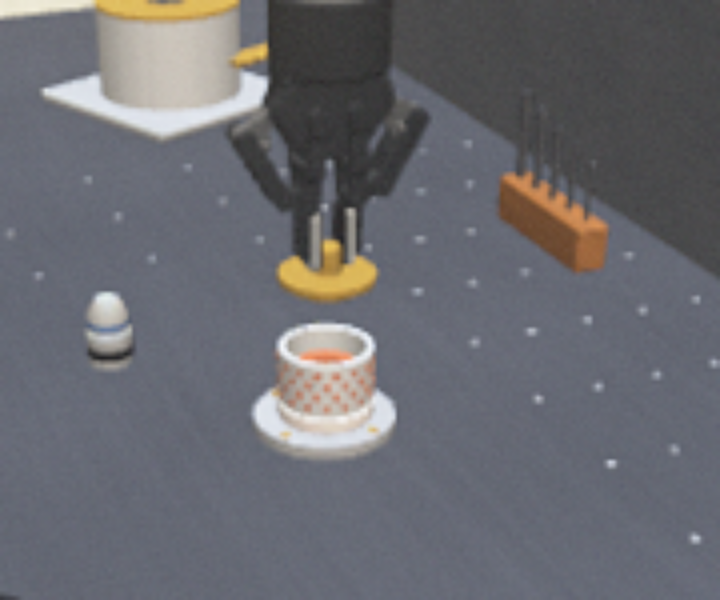

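The lid is level, knob up, aligned with the sleeve mouth (flange at px 277–378, sleeve at px 276–376). Lowering slowly.

Request:
drive_tool([
  {"dx":0.0003,"dy":0.0003,"dz":0.008,"roll":0,"hand":0.012},
  {"dx":0.0003,"dy":0.0003,"dz":0.018,"roll":0,"hand":0.012},
  {"dx":0.0003,"dy":0.0003,"dz":0.028,"roll":0,"hand":0.012},
  {"dx":0.0003,"dy":0.0003,"dz":0.035,"roll":0,"hand":0.012},
  {"dx":0.0003,"dy":0.0003,"dz":0.039,"roll":0,"hand":0.012},
  {"dx":0.0003,"dy":0.0003,"dz":0.041,"roll":0,"hand":0.012},
  {"dx":0.0003,"dy":0.0003,"dz":0.0425,"roll":0,"hand":0.012},
  {"dx":0.0003,"dy":0.0003,"dz":0.044,"roll":0,"hand":0.012},
  {"dx":0.0003,"dy":0.0003,"dz":0.0455,"roll":0,"hand":0.012},
  {"dx":0.0003,"dy":0.0003,"dz":0.0465,"roll":0,"hand":0.012},
  {"dx":0.0003,"dy":0.0003,"dz":0.0475,"roll":0,"hand":0.012},
  {"dx":0.0003,"dy":0.0003,"dz":0.0475,"roll":0,"hand":0.012},
  {"dx":0.0003,"dy":0.0003,"dz":0.0475,"roll":0,"hand":0.012},
])

```text
time: 24.63
ee_pos: [0.6234, 0.223, 0.2469]
tcp_rot: [180.0, -0.0, 90.0]
wrist_force: [0.3, 0.3, -2.5]
opening: 0.016
```

Request:
drive_tool([
  {"dx":0,"dy":0,"dz":0.0005,"roll":0,"hand":0.012},
  {"dx":0,"dy":0,"dz":0.001,"roll":0,"hand":0.012},
  {"dx":0,"dy":0,"dz":0.0013,"roll":0,"hand":0.012},
  {"dx":0,"dy":0,"dz":0.0013,"roll":0,"hand":0.012},
  {"dx":0,"dy":0,"dz":0.0013,"roll":0,"hand":0.012},
])

```text
time: 25.05
ee_pos: [0.6234, 0.2229, 0.2468]
tcp_rot: [179.9, -0.0, 90.0]
wrist_force: [-2.9, -1.4, 6.5]
opening: 0.0161
```

Contact at 6.5 N, at the expected height (0.2468). Release and retreat toward the base.

Request:
drive_tool([
  {"dx":0,"dy":0,"dz":-0.0008,"roll":0,"hand":0.022},
  {"dx":0,"dy":0,"dz":-0.0008,"roll":0,"hand":0.03},
  {"dx":0,"dy":0,"dz":-0.0008,"roll":0,"hand":0.045},
  {"dx":0,"dy":0,"dz":-0.0008,"roll":0,"hand":0.045},
  {"dx":0,"dy":0,"dz":-0.0008,"roll":0,"hand":0.045},
  {"dx":0,"dy":0,"dz":-0.015,"roll":0,"hand":0.05},
  {"dx":0,"dy":0,"dz":-0.045,"roll":0,"hand":0.05},
  {"dx":0,"dy":0,"dz":-0.08,"roll":0,"hand":0.05},
  {"dx":-0.15,"dy":-0.2,"dz":-0.08,"roll":0,"hand":0.05},
  {"dx":-0.15,"dy":-0.2,"dz":-0.08,"roll":0,"hand":0.05},
  {"dx":-0.15,"dy":-0.2,"dz":-0.08,"roll":0,"hand":0.05},
  {"dx":-0.15,"dy":-0.2,"dz":-0.08,"roll":0,"hand":0.05},
  {"dx":-0.15,"dy":-0.2,"dz":-0.08,"roll":0,"hand":0.05},
  {"dx":-0.15,"dy":-0.2,"dz":-0.08,"roll":0,"hand":0.05},
  {"dx":-0.15,"dy":-0.2,"dz":-0.08,"roll":0,"hand":0.05},
  {"dx":-0.15,"dy":-0.2,"dz":-0.08,"roll":0,"hand":0.05},
  {"dx":-0.15,"dy":-0.2,"dz":-0.08,"roll":0,"hand":0.05},
])

```text
time: 26.47
ee_pos: [0.4236, 0.0729, 0.3259]
tcp_rot: [179.9, -0.0, 90.0]
wrist_force: [0.2, 0.3, -0.3]
opening: 0.0501
```

```bash
python3 - <<'E'
from workcell import bot
from h import *
report(); print("flange");both(.063,.073);print("knob"); both(.082,.092,rad=.03);print("plate");both(.006,.0135)
for xy,b in(((.5135,.376),(.035,.055)),((.515,-.379),(.045,.06)),((.631,-.245),(.007,.017))):both(*b,xy=xy,rad=.04)
c=bot.camera("side");cv2.imwrite("pics/s7.png",cv2.resize(c["frame"][90:210,210:390,::-1],None,fx=4,fy=4))
E
```

```text
26.4667 [0.4236 0.0729 0.3259] [ 0.2  0.3 -0.3] [179.9  -0.   90. ] 0.0501
flange
top none
side 206 [623.1 224.2  71.3  68.8] tilt [0.013 0.034]
knob
top none
side 32 [624.4 223.6  20.5  86.1] tilt [0.085 0.103]
plate
top none
side 254 [624.5 222.4 103.2  10.8] tilt [0.007 0.015]
top 10 [511.4 389.8  13.2  46.3] tilt [ 0.295 -1.476]
side 69 [512.8 374.4  27.9  44.3] tilt [0.09  0.642]
top 283 [ 515.3 -379.6   40.8   55. ] tilt [ 0.043 -0.063]
side 579 [ 514.5 -378.7   40.9   55.3] tilt [0.079 0.078]
top 114 [ 631.2 -244.9   38.5   11.8] tilt [0.023 0.01 ]
side 176 [ 631.1 -243.7   41.4   11.8] tilt [0.011 0.003]
```

View pics/s7.png

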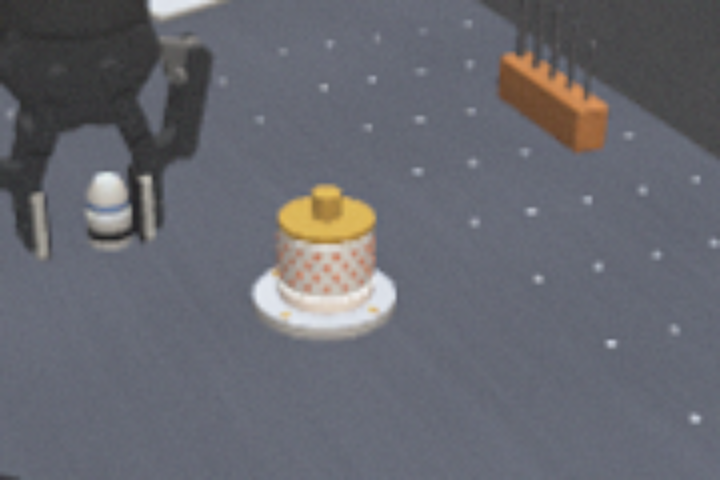

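The finished stack shows lid on sleeve on ceramic, upright and aligned. The flange top reads 68.8 mm against 68 expected, and the bystanders are in place. Handing in.

```bash
python3 -c "
from workcell import bot
print(bot.job_done())"
```

```text
the job is handed in; nothing more can be done
None
```

The sample cell is assembled on the stage in the order asked: ceramic ring, heater, sleeve, then the brass lid with its knob up. Each part was lowered until it touched (6–9 N), released, and measured as flat and centred before the next went on. It took about 27 s of the 115 s allowed.

**Last checks:**
- **Lid:** the flange top reads 68.8 mm (68 expected) and the knob top about 86 mm. The lid's centre is within about 1.5 mm of the stage axis. This final check used the side camera only, because the arm blocked the top camera's view.
- **Side-camera tilt:** it reads 0.01–0.03 on the lid, about the same as it gave on the lower parts that the top camera read as flat, so I took it as camera bias.
- **Lower parts:** the ring, heater and sleeve were each within about 1–1.5 mm of the stage axis.
- **Bystanders:** the collar and jar have not moved. The objective was partly hidden from the top camera, so its reading there is unusable; the side camera shows it in place.

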